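Nip up the rotor nut of the orange centrifuge and put its socket key away

ROBOT

A 6-joint arm with a two-finger parallel gripper is mounted at the origin on the work surface. World frame = base frame: x ahead of the robot, y to its left, z up, the work surface at z = 0. Lengths are in mm, angles in rad, forces in N, time in s.
With the tool pointing down it reaches from about 300 to 775 mm from the base axis. Payload 14.6 kg.
Tool frame: the origin (TCP) lies midway between the tips of the shut fingers; the grasp point (between the pads) lies 19 mm behind it; y points along the fingers, z is the direction in which the jaws open and shut, and the axes are right-handed (so a half turn about y gives the same grasp; the last joint's range is limited). The gripper opens to 94 mm and grips with 3 to 60 N. Pads are 16 mm wide; open, the fingers measure 119 mm over their backs; the gripper's body (75 mm by 177 mm) begins 78 mm behind the grasp point.
Start: joints at [1.205, 0.3, 1.521, -0, 1.321, -0.067], TCP at [161.903, 525.62, 205.446] pointing down, gripper open.
Joint ranges: [-3.03, 3.03], [-0.79, 2.21], [0.23, 2.52], [-1.04, 4.18], [0, 3.07], [-2.55, 2.55]. Speed limits (rad/s): [2.22, 2.22, 2.57, 3.14, 3.14, 3.14].

INTERFACE

Orientations are given as [roll, pitch, yaw] about the fixed x, y, z axes, in that order (R = Rz(yaw) Ry(pitch) Rx(roll)).
In Python, from cell import manip gives the robot as it stands.
- The arm moves only by the tool play_rows, never from a script. Its argument "series" is a list of rows, each a list of 3 entries, a list of its own where there are three numbers: the shift along the tool's x, y, z in m, then the turn about the tool's y in rad, then the closure, from 0 (fully open) to 1 (shut). In form: [[[dx, dy, dz], twist, grip], ...]. A call has 1 to 20 rows; each row is the pose to reach, as a shift and turn from the pose measured when the call began, along the tool's axes at that moment; what a row does not reach only later rows make up. A row lasts 1/10 s, in which the tool goes at most 50 mm and 8.59 degrees, less where a joint would pass 70% of its speed; a pose out of reach is approached as far as the arm can. A call with a gripper value outside its range is refused whole. The fingers move at their own pace and stop on an object; "squeeze" is the grip in N (left out, the last holds). Time passes only in rows, so rows that repeat a pose let the fingers close. It gives the time, the measured TCP pose, the force and the opening at its end, in the units of the state.
- manip.read_state(): the state, without advancing time (a new reading comes with each control period).
- manip.camera(name): name is "side" or "top"; returns the picture (420x560x3 uint8, red, green, blue); there is no depth.
- manip.camera_params(name): a dict with "K" (3x3 intrinsics, pixels), "rvec" (rotation vector, rad) and "tvec" (3), from world to camera coordinates, as OpenCV has them. Camera axes: x right, y down, z forward; pixel columns grow to the right and rows downward; lengths in mm; the calibration is good to about 2 mm. A picture is of the moment at which its call begins. camera_params takes no time and is no camera call.
- manip.sign_off(): hands the job in, once; it reports no verdict.
The state is a dict: "clock": time; "joints": joint angles; "qd": joint speeds; "effort": joint torques, N m; "eef_pos": TCP position; "eef_rot": TCP orientation; "wrist_force": force on the tool from outside, world axes, zero at the start; "moment": the same for the moment, N m; "finger_gap": finger opening in mm.
Only numpy, scipy, OpenCV 4.12 (cv2) and the standard library are available. Lean on these libraries where they do the work, as an engineer would, in place of code of your own. Each camera call takes 0.05 s, during which the arm holds its last target. There are 200 camera calls.

TASK

The orange-handled long socket key stands on the rotor nut at the bottom of the deep hub bore of one small centrifuge: tighten that nut about 60 degrees clockwise (seen from above) with it. Then lift the key straight out and lower it, handle up, to the floor of the orange-trimmed stand, and let go. Do not drop it in, and leave the blue key in the other centrifuge alone.

Things in the scene. Friction and masses are not known exactly. Their poses are not given: they have to be found in the camera images.
- orange_key: Loose socket key, 0.18-0.33 kg, 180 mm long, upright at first. Origin on its axis half-way up, 90 mm above the socket's lower end; z up to the handle. Socket 33 mm across, 39 mm long; shank 12 mm; the top 40 mm is a flat orange handle, 56 mm long along the key's x, 16 mm thick along y, its middle 70 mm above the origin: grip it there across y. Lift it 85 mm or more to leave the bore.
- nut (a joint): Angle (rad) of the square nut under the orange key: 0 at the start, grows clockwise seen from above. Stiff (0.08 N m), stays where left, no stop before 2.6. The socket has up to 8 degrees of play each way, so the nut lags the key. It lies in the upright bore, 40 mm wide, 85 mm deep, of a fixed, locked rotor with orange-capped tubes: 156 mm across, hub rim 140 mm, caps 130 mm above the table.
- orange_stand_floor (a point): Centre of the inner floor of the fixed orange-rimmed stand: a white open-topped square box, 70 mm wide outside, 60 mm inside; the floor lies 5 mm above the table, the rim 85 mm above the floor. z up, x and y square to its walls. The key stands in it socket down, its origin 90 mm above this floor, and may lean on a wall. A like stand with a blue rim is not meant.
- blue_key: The blue-handled key, the same in shape, size and origin, standing in the other centrifuge (blue-capped tubes). It is to be left alone.

How it is judged (in metres and radians):
On the way:
1. the nut has been turned clockwise by 40 to 80 degrees with the orange key still down in the bore (its origin no higher than 160 mm above the table, 145 mm when seated) (value of joint nut between 0.7 and 1.4 rad and height (world z) of orange_key between 0.135 and 0.16 m), for 0.2 s.
At the end, for the whole second after the job is handed in: The nut is left 40 to 80 degrees clockwise of its start (0.70 to 1.40 rad); the orange key stands at rest in the orange stand, handle up: its origin within 40 mm of the stand's centre line, 65 to 105 mm above its floor, leaning less than 34 degrees (value of joint nut between 0.7 and 1.4 rad and horizontal distance between orange_key and orange_stand_floor below 0.04 m and z of orange_key in the frame of orange_stand_floor between 0.065 and 0.105 m and angle between orange_key's own z axis and vertical below 0.6 rad and linear speed of orange_key below 0.02 m/s); the robot touches nothing.
It fails at once if the blue key is moved by more than 20 mm (distance of blue_key from where it was at the start of the episode above 0.02 m).
It fails at once if the orange key is dropped into the stand (faster than 0.7 m/s within it, a fall of some 25 mm) (horizontal distance between orange_key and orange_stand_floor below 0.04 m and z of orange_key in the frame of orange_stand_floor below 0.165 m and linear speed of orange_key above 0.7 m/s).
It fails at once if the nut is overtightened, beyond 80 degrees (value of joint nut above 1.4 rad).
It also fails if it takes over 48 s, if anything falls off the work surface, if the arm or the gripper's body presses on something with over 40 N, if the wrist force passes 120 N, or if a joint passes its speed limit or range.

## Working session

There is one attempt and no reset: what is moved stays moved. The work goes in short steps, Python scripts to look and compute and a tool call to move; the robot and the scene stay as the last step left them, time stands still between calls to the robot, and variables do not carry over. Pictures are saved under pics/ and viewed, about 8 in all and at most 12, crops included, and the job is handed in when it is done.

Besides the shell and the picture viewer there is one more tool, called after "Call:" as name(argument=value, ...), one argument or row to a line, values as JSON. play_rows: Moves the arm, as the interface text tells. Its arguments: {"type":"object","properties":{"series":{"type":"array","items":{"type":"array"}},"squeeze":{"type":"number"}},"required":["series"]}

```bash
ls; mkdir -p pics; python3 - <<'E'
from cell import manip
import cv2,numpy as np
print(manip.read_state())
for n in("side","top"):
    im=manip.camera(n); cv2.imwrite(f"pics/{n}0.png",im[:,:,::-1]); p=manip.camera_params(n);print(n,p)
    R=cv2.Rodrigues(np.array(p['rvec'],float))[0];print(-R.T@np.array(p['tvec']).ravel())
E
```

```text
pics
{'clock': 0.0, 'joints': array([ 1.20542194e+00,  3.00499254e-01,  1.52158221e+00,  1.60745005e-06,
        1.32066599e+00, -6.66321992e-02]), 'qd': array([-0.00152827, -0.00216358, -0.00054029,  0.00018974, -0.00025185,
        0.00133243]), 'effort': array([-1.64157915e-03, -5.31801724e+01, -3.52733588e+01,  7.07681640e-02,
        2.44228105e-02, -9.91807929e-05]), 'eef_pos': array([161.80313521, 525.3945461 , 204.87040126]), 'eef_rot': array([-1.57194846e+00,  7.84431290e-05, -2.98742630e-01]), 'wrist_force': array([ 0.77773895, -0.30174448,  0.15962925]), 'moment': array([ 0.02594229,  0.03257123, -0.0050138 ]), 'finger_gap': 94.1859256607631}
side {'K': array([[450.03614924,   0.        , 282.56886183],
       [  0.        , 450.03614924, 211.59870484],
       [  0.        ,   0.        ,   1.        ]]), 'rvec': array([ 0.32910614, -2.63734355,  1.49419135]), 'tvec': array([ 553.05558557,  199.8879586 , 1012.41810779])}
[378.18548694 875.03697359 679.78094562]
top {'K': array([[421.14302948,   0.        , 278.30149581],
       [  0.        , 421.14302948, 204.31163641],
       [  0.        ,   0.        ,   1.        ]]), 'rvec': array([ 2.21885202, -2.17624816,  0.04284376]), 'tvec': array([  1.97028046, 559.96043445, 974.83563583])}
[517.36287259   8.37999308 998.0628842 ]
```

View pics/top0.png

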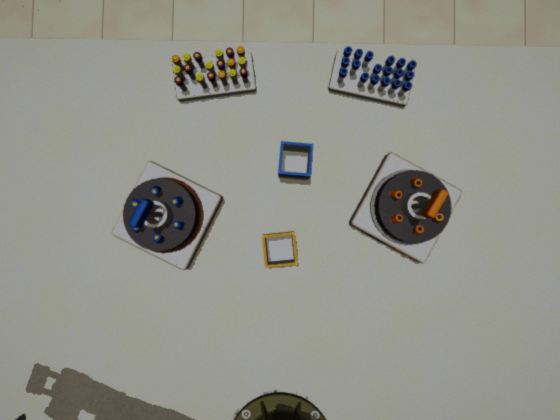

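View pics/side0.png

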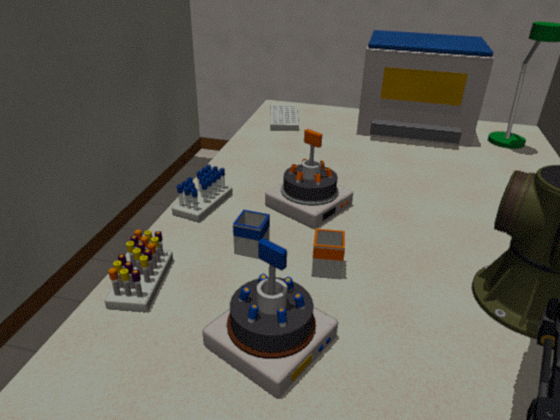

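Top view: orange key handle at about (437,204), hub ring (419,206) and orange stand (281,250). Blue items are at left, plus a blue stand at (296,160). Side view: orange handle (313,138), orange stand (329,250).

```bash
cat > h.py <<'E'
import cv2,numpy as np
from cell import manip
def cam(n):
    p=manip.camera_params(n);R=cv2.Rodrigues(np.array(p['rvec'],float))[0];t=np.array(p['tvec']).ravel();return p['K'],R,t
def ray(n,uv):
    K,R,t=cam(n);d=R.T@np.linalg.solve(K,[uv[0],uv[1],1.]);return -R.T@t,d
def onz(n,uv,z):
    c,d=ray(n,uv);return c+d*(z-c[2])/d[2]
def proj(n,X):
    K,R,t=cam(n);x=K@(R@np.array(X,float)+t);return x[:2]/x[2]
def tri(a,b):
    (c1,d1),(c2,d2)=ray("top",a),ray("side",b)
    s=np.linalg.lstsq(np.c_[d1,-d2],c2-c1,rcond=None)[0];p,q=c1+s[0]*d1,c2+s[1]*d2
    return (p+q)/2,np.linalg.norm(p-q)
def orange(im,roi):
    h=cv2.cvtColor(im,cv2.COLOR_RGB2HSV);m=cv2.inRange(h,(5,150,110),(24,255,255))
    z=np.zeros_like(m);x0,y0,x1,y1=roi;z[y0:y1,x0:x1]=m[y0:y1,x0:x1];return z
def blobs(m,amin=20):
    cs=cv2.findContours(m,cv2.RETR_EXTERNAL,cv2.CHAIN_APPROX_NONE)[0]
    return sorted([c for c in cs if cv2.contourArea(c)>amin],key=cv2.contourArea,reverse=True)
def cen(c):
    m=cv2.moments(c);return np.array([m['m10']/m['m00'],m['m01']/m['m00']])
E
python3 - <<'E'
from h import *
np.set_printoptions(precision=1,suppress=True)
T=cv2.imread("pics/top0.png")[:,:,::-1];S=cv2.imread("pics/side0.png")[:,:,::-1]
ht=blobs(orange(T,(380,170,470,240)));hs=blobs(orange(S,(270,120,350,190)))
for n,bl in(("top",ht),("side",hs)):
    for c in bl[:2]:print(n,cv2.contourArea(c),cen(c),cv2.minAreaRect(c))
P,e=tri(cen(ht[0]),cen(hs[0]));print("handle",P,e)
# longest edges of the handle blob, on top plane z=235
print("box z235",[onz("top",q,235) for q in cv2.boxPoints(cv2.minAreaRect(ht[0]))])
st=blobs(orange(T,(255,220,310,275)))
b=cv2.boxPoints(cv2.minAreaRect(st[0]));B=np.array([onz("top",q,90) for q in b]);print("stand",B,B.mean(0))
ss=blobs(orange(S,(300,215,360,290)))
for c in ss[:2]:print(cv2.contourArea(c),cen(c),onz("side",cen(c),85))
# white hub ring at z=140
g=cv2.cvtColor(T,cv2.COLOR_RGB2GRAY)[150:270,345:470]
big=cv2.hconcat([cv2.resize(T[150:270,345:470,::-1],None,fx=5,fy=5,interpolation=cv2.INTER_CUBIC)]);cv2.imwrite("pics/hub.png",big)
E
```

```text
top 252.5 [437.8 205.4] ((440.60003662109375, 204.8000030517578), (16.099689483642578, 29.516094207763672), 26.56505012512207)
top 35.5 [419.3 228.8] ((419.25006103515625, 228.75003051757812), (7.071067810058594, 6.363960266113281), 45.0)
side 29.5 [312.4 132.1] ((312.95001220703125, 132.15000915527344), (16.443843841552734, 2.8460497856140137), 18.434947967529297)
side 21.5 [317.5 177.4] ((317.0, 177.5), (7.0, 4.0), 90.0)
handle [ 555.5 -277.1  234.1] 3.4844845255678414
box z235 [array([ 537.1, -257.2,  235. ]), array([ 585.5, -280.9,  235. ]), array([ 572.9, -307. ,  235. ]), array([ 524.6, -283.2,  235. ])]
stand [[490.5  46.8  90. ]
 [498.8 -22.3  90. ]
 [428.8 -30.6  90. ]
 [420.5  38.3  90. ]] [459.6   8.   90. ]
475.0 [329.2 238.2] [458.8  -0.4  85. ]
```

View pics/hub.png

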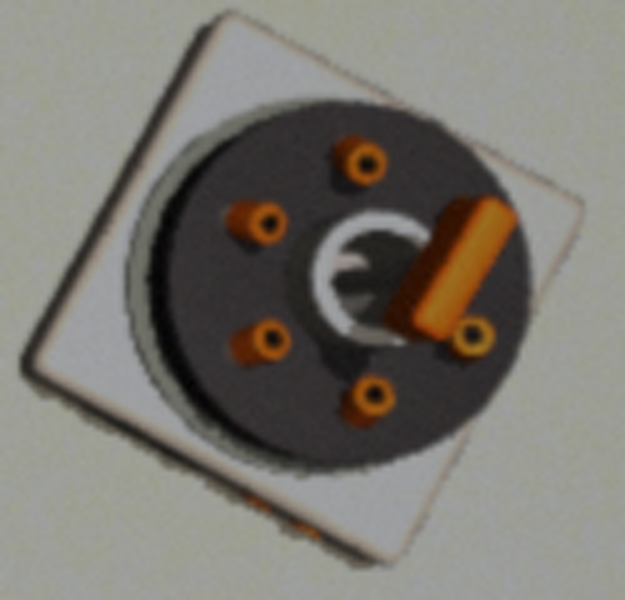

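Crop: handle's top face has corners near (483,198), (517,215), (443,340), (412,325); hub ring centre is near (380,278).

```bash
python3 - <<'E'
from h import *
np.set_printoptions(precision=3,suppress=True)
f=lambda x,y:(345+(x+.5)/5-.5,150+(y+.5)/5-.5)
C=[onz("top",f(*q),235) for q in((483,198),(517,215),(443,340),(412,325))];C=np.array(C);print(C,C.mean(0))
d=(C[0]+C[1]-C[2]-C[3])[:2]/2;print("len",np.linalg.norm(d),"ang",np.degrees(np.arctan2(d[1],d[0])))
H=onz("top",f(380,278),140);print("hub",H)
for X in((*H[:2],235),(*C.mean(0)[:2],235),(*C.mean(0)[:2],215)):print(proj("side",X),proj("top",X))
S=cv2.imread("pics/side0.png");cv2.imwrite("pics/s1.png",cv2.resize(S[110:290,260:370],None,fx=3.3,fy=3.3,interpolation=cv2.INTER_CUBIC))
E
```

```text
[[ 583.353 -283.061  235.   ]
 [ 577.408 -295.387  235.   ]
 [ 531.575 -268.759  235.   ]
 [ 536.784 -257.539  235.   ]] [ 557.28  -276.187  235.   ]
len 53.05110355709401 ang -29.439170127893387
hub [ 558.093 -277.548  140.   ]
[312.153 131.604] [438.113 203.05 ]
[312.359 131.81 ] [437.358 203.484]
[311.923 138.712] [433.338 203.969]
```

View pics/s1.png

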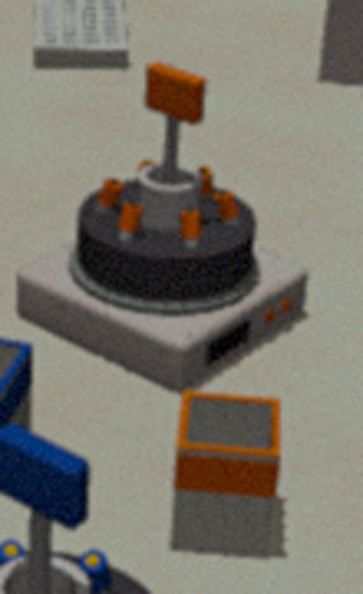

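```bash
cat >> h.py <<'E'
from scipy.spatial.transform import Rotation as Ro
def move(target,yaw_deg=None):
    s=manip.read_state();R=Ro.from_euler('xyz',s['eef_rot']).as_matrix()
    sh=R.T@(np.array(target)-s['eef_pos'])
    xa=np.degrees(np.arctan2(R[1,0],R[0,0]));tw=None if yaw_deg is None else np.radians(xa-yaw_deg)
    print("shift m",np.round(sh/1000,4),"x-yaw",round(xa,2),"twist",tw)
E
python3 - <<'E'
from h import *
move((557.5,-277,300),-29.4)
S=lambda x,y:onz("side",(260+(x+.5)/3.3-.5,110+(y+.5)/3.3-.5),90)
C=np.array([S(*q) for q in((183,393),(280,400),(277,457),(178,450))]);print(C,C.mean(0))
E
```

```text
shift m [ 0.6143 -0.0944 -0.6505] x-yaw -17.12 twist 0.21434802245136972
[[496.58292019 -23.64450637  90.        ]
 [427.19479959 -33.50170731  90.        ]
 [420.93455252  37.62952438  90.        ]
 [487.68639307  47.58359631  90.        ]] [458.09966634   7.01672675  90.        ]
```

Call:
play_rows(
  series=[
    [[0, -0.05, 0], 0, 0],
    [[0, -0.094, 0], 0, 0],
    [[0.04, -0.094, -0.043], 0, 0],
    [[0.08, -0.094, -0.086], 0.02, 0],
    [[0.12, -0.094, -0.129], 0.04, 0],
    [[0.16, -0.094, -0.172], 0.06, 0],
    [[0.2, -0.094, -0.215], 0.08, 0],
    [[0.24, -0.094, -0.258], 0.1, 0],
    [[0.28, -0.094, -0.301], 0.12, 0],
    [[0.32, -0.094, -0.344], 0.14, 0],
    [[0.36, -0.094, -0.387], 0.16, 0],
    [[0.4, -0.094, -0.43], 0.18, 0],
    [[0.44, -0.094, -0.473], 0.2, 0],
    [[0.48, -0.094, -0.51], 0.214, 0],
    [[0.52, -0.094, -0.55], 0.214, 0],
    [[0.56, -0.094, -0.59], 0.214, 0],
    [[0.59, -0.094, -0.625], 0.214, 0],
    [[0.614, -0.094, -0.65], 0.214, 0],
    [[0.614, -0.094, -0.65], 0.214, 0],
    [[0.614, -0.094, -0.65], 0.214, 0],
  ],
  squeeze=45,
)

```text
clock: 2.1
eef_pos: [557.7, -278.7, 298.9]
eef_rot: [-1.572, 0.001, -0.513]
wrist_force: [-0.9, 0.7, 0.2]
finger_gap: 94.0
```

```bash
python3 - <<'E'
from h import *
S=manip.camera("side")
cv2.imwrite("pics/s2.png",cv2.resize(S[60:230,220:400,::-1],None,fx=3.3,fy=3.3,interpolation=cv2.INTER_CUBIC))
move((557.5,-277,197),-29.4)
E
```

```text
shift m [-0.0038  0.0995  0.005 ] x-yaw -29.57 twist -0.002931535471904022
```

View pics/s2.png

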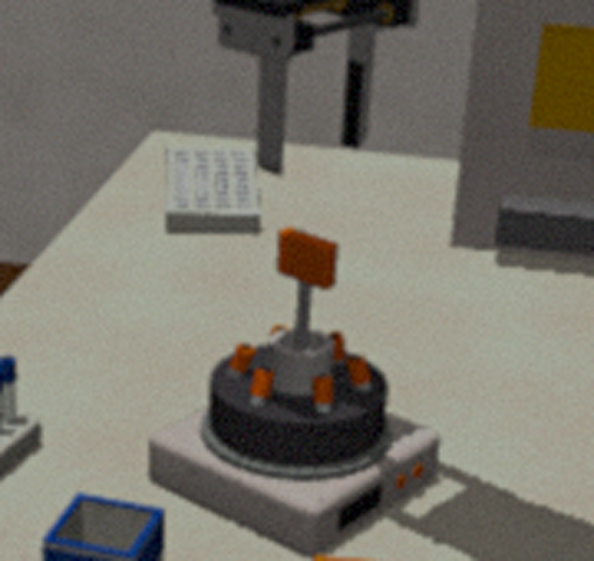

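Handle at (307,257) under the open fingers, with tips at (271,170) and (350,145): roughly centred. I'll recheck the settled pose.

```bash
python3 - <<'E'
from h import *
manip.camera("side")
print(manip.read_state()); move((557.5,-277,197),-29.4)
E
```

```text
{'clock': 2.2, 'joints': array([-5.23750100e-01,  4.29602308e-01,  1.13871813e+00, -1.44732645e-03,
        1.57713600e+00, -1.57836290e+00]), 'qd': array([ 0.05756459, -0.09124259,  0.10085993,  0.01140736, -0.01246927,
        0.04253665]), 'effort': array([ -2.1478419 , -61.90770864, -41.99196339,  -0.1340216 ,
         0.29539199,  -0.66253139]), 'eef_pos': array([ 557.80120834, -280.34582311,  296.42895477]), 'eef_rot': array([-1.57221438,  0.00387462, -0.51619265]), 'wrist_force': array([ 0.61598425,  0.33254093, -0.78751325]), 'moment': array([ 0.0520133 ,  0.01032283, -0.06497995]), 'finger_gap': 93.95003965989441}
shift m [-0.0015  0.0994  0.0029] x-yaw -29.58 twist -0.0030658484090487614
```

Call:
play_rows(
  series=[
    [[-0.0015, 0.01, 0.003], 0, 0],
    [[-0.0015, 0.02, 0.003], 0, 0],
    [[-0.0015, 0.03, 0.003], 0, 0],
    [[-0.0015, 0.03, 0.003], 0, 0],
    [[-0.0015, 0.03, 0.003], 0, 0],
    [[-0.0015, 0.03, 0.003], 0, 0],
    [[-0.0015, 0.03, 0.003], 0, 0],
  ],
)

```text
clock: 2.9
eef_pos: [557.9, -277.0, 267.1]
eef_rot: [-1.572, 0.003, -0.516]
wrist_force: [-0.5, 0.1, -0.5]
finger_gap: 94.2
```

```bash
python3 - <<'E'
from h import *
print(manip.read_state()['eef_pos'],abs(manip.read_state()['qd']).max()); move((557.5,-277,197),-29.4)
E
```

```text
[ 557.93846899 -276.95321332  267.06152156] 0.00520241953380309
shift m [-0.0002  0.0701 -0.0002] x-yaw -29.57 twist -0.002953630771968741
```

Call:
play_rows(
  series=[
    [[0, 0.015, 0], 0, 0],
    [[0, 0.03, 0], 0, 0],
    [[0, 0.045, 0], 0, 0],
    [[0, 0.06, 0], 0, 0],
    [[0, 0.07, 0], 0, 0],
    [[0, 0.07, 0], 0, 0],
    [[0, 0.07, 0], 0, 0.3],
    [[0, 0.07, 0], 0, 0.6],
    [[0, 0.07, 0], 0, 1],
    [[0, 0.07, 0], 0, 1],
    [[0, 0.07, 0], 0, 1],
    [[0, 0.07, 0], 0, 1],
    [[0, 0.07, 0], 0, 1],
    [[0, 0.07, 0], 0, 1],
    [[0, 0.07, 0], 0, 1],
    [[0, 0.07, 0], 0, 1],
  ],
  squeeze=45,
)

```text
clock: 4.5
eef_pos: [557.7, -276.9, 197.0]
eef_rot: [-1.572, 0.003, -0.516]
wrist_force: [-0.7, -0.4, -0.6]
finger_gap: 17.7
```

```bash
python3 - <<'E'
from h import *
s=manip.read_state();print({k:s[k] for k in('clock','eef_pos','eef_rot','wrist_force','moment','finger_gap')}); 
E
```

```text
{'clock': 4.5, 'eef_pos': array([ 557.7151647 , -276.92666406,  197.01060399]), 'eef_rot': array([-1.57222081,  0.00296337, -0.51609714]), 'wrist_force': array([-0.67868388, -0.40543235, -0.60701383]), 'moment': array([-0.03878509,  0.03562178,  0.01834484]), 'finger_gap': 17.68022914273149}
```

Call:
play_rows(
  series=[
    [[0, 0, 0], 0, 1],
    [[0, 0, 0], 0, 1],
    [[0, 0, 0], 0, 1],
    [[0, 0, 0], 0, 1],
    [[0, 0, 0], 0.05, 1],
    [[0, 0, 0], 0.1, 1],
    [[0, 0, 0], 0.15, 1],
    [[0, 0, 0], 0.2, 1],
    [[0, 0, 0], 0.25, 1],
    [[0, 0, 0], 0.3, 1],
    [[0, 0, 0], 0.35, 1],
    [[0, 0, 0], 0.4, 1],
    [[0, 0, 0], 0.45, 1],
    [[0, 0, 0], 0.5, 1],
    [[0, 0, 0], 0.55, 1],
    [[0, 0, 0], 0.6, 1],
    [[0, 0, 0], 0.6, 1],
    [[0, 0, 0], 0.6, 1],
    [[0, 0, 0], 0.6, 1],
  ],
)

```text
clock: 6.4
eef_pos: [557.7, -277.1, 197.1]
eef_rot: [-1.574, 0.001, -1.115]
wrist_force: [-0.4, -2.9, -0.3]
finger_gap: 15.7
```

```bash
python3 - <<'E'
from h import *
s=manip.read_state();print({k:s[k] for k in('clock','eef_pos','eef_rot','wrist_force','moment','finger_gap')}); 
S=manip.camera("side");T=manip.camera("top")
a=[cv2.resize(i[y:y+110,x:x+110,::-1],(390,390),interpolation=cv2.INTER_CUBIC) for i,x,y in((S,260,100),(T,375,150))]
cv2.imwrite("pics/t1.png",cv2.hconcat(a))
E
```

```text
{'clock': 6.4, 'eef_pos': array([ 557.66034428, -277.10382936,  197.06603872]), 'eef_rot': array([-1.57382295e+00,  1.32710238e-03, -1.11504624e+00]), 'wrist_force': array([-0.39675736, -2.91385439, -0.27070335]), 'moment': array([-0.78612399,  0.22615556, -0.05690705]), 'finger_gap': 15.735775342394586}
```

View pics/t1.png

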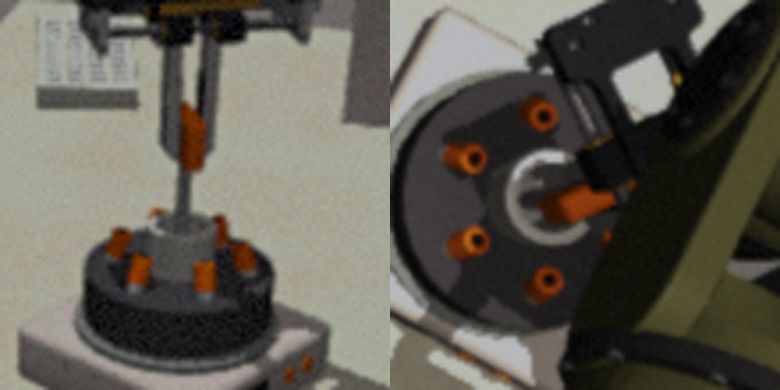

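The handle is held in the fingers (left crop, about (192,140)) and has turned with them. The wrist moment fits the nut being engaged, so I'll continue.

Call:
play_rows(
  series=[
    [[0, 0, 0], 0.05, 1],
    [[0, 0, 0], 0.1, 1],
    [[0, 0, 0], 0.15, 1],
    [[0, 0, 0], 0.2, 1],
    [[0, 0, 0], 0.25, 1],
    [[0, 0, 0], 0.3, 1],
    [[0, 0, 0], 0.35, 1],
    [[0, 0, 0], 0.4, 1],
    [[0, 0, 0], 0.45, 1],
    [[0, 0, 0], 0.5, 1],
    [[0, 0, 0], 0.55, 1],
    [[0, 0, 0], 0.59, 1],
    [[0, 0, 0], 0.59, 1],
    [[0, 0, 0], 0.59, 1],
    [[0, 0, 0], 0.59, 1],
    [[0, 0, 0], 0.59, 1],
  ],
)

```text
clock: 8.1
eef_pos: [557.8, -277.1, 197.1]
eef_rot: [-1.574, -0.001, -1.705]
wrist_force: [1.4, -2.7, -1.5]
finger_gap: 15.8
```

```bash
python3 - <<'E'
from h import *
s=manip.read_state();print({k:s[k] for k in('clock','eef_pos','eef_rot','wrist_force','moment','finger_gap','joints')}); 
S=manip.camera("side");T=manip.camera("top")
a=[cv2.resize(i[y:y+110,x:x+110,::-1],(390,390),interpolation=cv2.INTER_CUBIC) for i,x,y in((S,260,100),(T,375,150))]
cv2.imwrite("pics/t2.png",cv2.hconcat(a))
E
```

```text
{'clock': 8.1, 'eef_pos': array([ 557.75925551, -277.10677723,  197.0872285 ]), 'eef_rot': array([-1.57375904e+00, -6.27757381e-04, -1.70480682e+00]), 'wrist_force': array([ 1.38840647, -2.67146997, -1.49971865]), 'moment': array([-0.80682579, -0.39407709,  0.03347764]), 'finger_gap': 15.763116799717181, 'joints': array([-0.51916427,  0.47155693,  1.30480438, -0.00173041,  1.36774145,
       -0.38480175])}
```

View pics/t2.png

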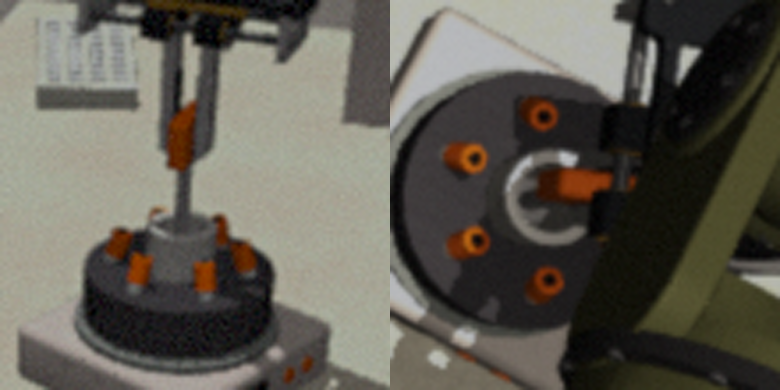

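Both crops show the handle turned a further ~34° (edge-on to the side camera, along the image row in the top view). The tool turned 68° in all, so the nut should be at about 60° ± 8°. I'll back off slightly within the play and lift.

Call:
play_rows(
  series=[
    [[0, 0, 0], -0.03, 1],
    [[0, 0, 0], -0.06, 1],
    [[0, -0.006, 0], -0.06, 1],
    [[0, -0.012, 0], -0.06, 1],
    [[0, -0.02, 0], -0.06, 1],
    [[0, -0.028, 0], -0.06, 1],
    [[0, -0.036, 0], -0.06, 1],
    [[0, -0.044, 0], -0.06, 1],
    [[0, -0.052, 0], -0.06, 1],
    [[0, -0.06, 0], -0.06, 1],
    [[0, -0.068, 0], -0.06, 1],
    [[0, -0.076, 0], -0.06, 1],
    [[0, -0.084, 0], -0.06, 1],
    [[0, -0.092, 0], -0.06, 1],
    [[0, -0.1, 0], -0.06, 1],
    [[0, -0.11, 0], -0.06, 1],
    [[0, -0.115, 0], -0.06, 1],
    [[0, -0.115, 0], -0.06, 1],
    [[0, -0.115, 0], -0.06, 1],
  ],
)

```text
clock: 10.1
eef_pos: [558.0, -277.1, 311.7]
eef_rot: [-1.574, -0.0, -1.645]
wrist_force: [-0.4, -0.6, -3.2]
finger_gap: 15.6
```

```bash
python3 - <<'E'
from h import *
s=manip.read_state();print({k:s[k] for k in('clock','eef_pos','eef_rot','wrist_force','moment','finger_gap','joints')}); 
move((459,7.5,312),-90)
S=manip.camera("side")
cv2.imwrite("pics/l1.png",cv2.resize(S[40:230,230:400,::-1],None,fx=3,fy=3,interpolation=cv2.INTER_CUBIC))
E
```

```text
{'clock': 10.1, 'eef_pos': array([ 558.04297916, -277.05603637,  311.7371682 ]), 'eef_rot': array([-1.57430215e+00, -2.24570638e-04, -1.64507073e+00]), 'wrist_force': array([-0.40364761, -0.56950744, -3.18297272]), 'moment': array([-0.0830064 ,  0.04548224, -0.00373455]), 'finger_gap': 15.572349328908105, 'joints': array([-0.51886029,  0.42312559,  1.11357044, -0.00171172,  1.607965  ,
       -0.44464648])}
shift m [-2.764e-01  1.000e-04 -1.199e-01] x-yaw -94.26 twist -0.07427440006227498
```

View pics/l1.png

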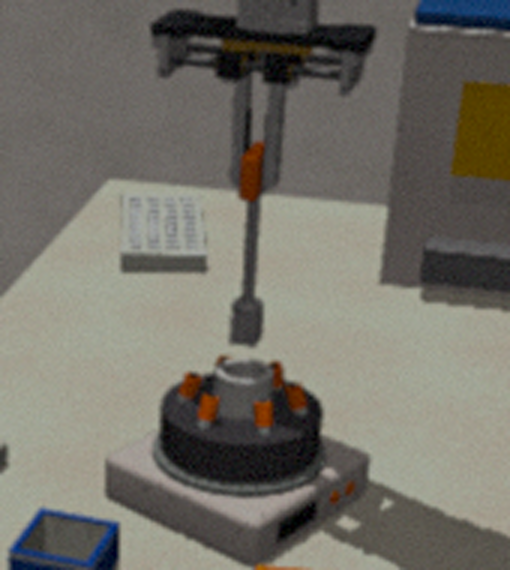

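The key hangs clear of the bore (socket at (246,325), hub (244,372)), nearly vertical, with wrist load 3.2 N. Moving above the stand.

Call:
play_rows(
  series=[
    [[-0.01, 0, -0.004], 0, 1],
    [[-0.03, 0, -0.013], 0, 1],
    [[-0.055, 0, -0.024], 0, 1],
    [[-0.08, 0, -0.035], 0, 1],
    [[-0.105, 0, -0.046], 0, 1],
    [[-0.13, 0, -0.056], 0, 1],
    [[-0.155, 0, -0.067], 0, 1],
    [[-0.18, 0, -0.078], 0, 1],
    [[-0.205, 0, -0.089], 0, 1],
    [[-0.23, 0, -0.1], 0, 1],
    [[-0.25, 0, -0.109], 0, 1],
    [[-0.266, 0, -0.116], 0, 1],
    [[-0.276, 0, -0.12], 0, 1],
    [[-0.276, 0, -0.12], 0, 1],
    [[-0.276, 0, -0.12], 0, 1],
    [[-0.276, 0, -0.12], 0, 1],
    [[-0.276, 0, -0.12], 0, 1],
    [[-0.276, 0, -0.12], 0, 1],
  ],
)

```text
clock: 11.95
eef_pos: [458.9, 6.7, 311.9]
eef_rot: [-1.575, -0.0, -1.646]
wrist_force: [0.8, -0.7, -2.5]
finger_gap: 15.8
```

```bash
python3 - <<'E'
from h import *
s=manip.read_state();print({k:s[k] for k in('clock','eef_pos','eef_rot','wrist_force','finger_gap')}); 
move((459,7.5,156),-90)
S=manip.camera("side")
p=s['eef_pos'];
for z in(331-0,151+20):print(z,proj("side",(p[0],p[1],z))) # key top / socket bottom if upright
cv2.imwrite("pics/l2.png",cv2.resize(S[50:300,230:430,::-1],None,fx=2.3,fy=2.3,interpolation=cv2.INTER_CUBIC))
E
```

```text
{'clock': 11.95, 'eef_pos': array([458.93031465,   6.70926461, 311.87074562]), 'eef_rot': array([-1.57474191e+00, -1.22412393e-04, -1.64577584e+00]), 'wrist_force': array([ 0.8321776 , -0.66724041, -2.48665441]), 'finger_gap': 15.812034704887182}
shift m [-0.0008  0.1559  0.0006] x-yaw -94.3 twist -0.07497951351576808
331 [338.11732615 140.83840497]
171 [331.7071833  208.07323354]
```

View pics/l2.png

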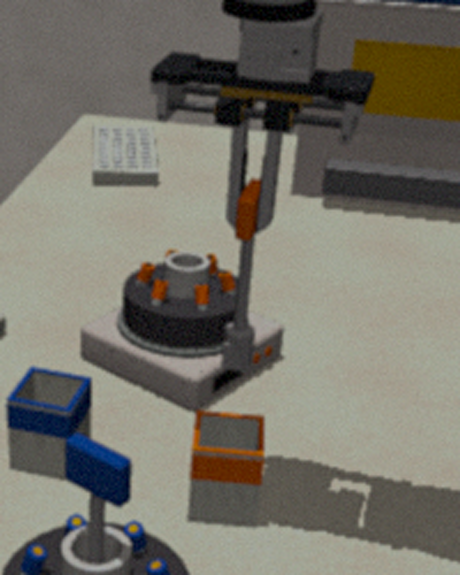

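The socket bottom at pixel (333.5,211) against a predicted (332,208) shows the key is upright and over the orange stand. Seating corresponds to TCP z ≈ 147. Lowering.

Call:
play_rows(
  series=[
    [[0, 0.01, 0], 0, 1],
    [[0, 0.02, 0], 0, 1],
    [[0, 0.03, 0], 0, 1],
    [[0, 0.04, 0], 0, 1],
    [[0, 0.05, 0], 0, 1],
    [[0, 0.06, 0], 0, 1],
    [[0, 0.07, 0], 0, 1],
    [[0, 0.08, 0], 0, 1],
    [[0, 0.09, 0], 0, 1],
    [[0, 0.1, 0], 0, 1],
    [[0, 0.11, 0], 0, 1],
    [[0, 0.12, 0], 0, 1],
    [[0, 0.13, 0], 0, 1],
    [[0, 0.14, 0], 0, 1],
    [[0, 0.15, 0], 0, 1],
    [[0, 0.156, 0], 0, 1],
    [[0, 0.16, 0], 0, 1],
    [[0, 0.163, 0], 0, 1],
    [[0, 0.163, 0], 0, 1],
    [[0, 0.163, 0], 0, 1],
  ],
)

```text
clock: 14.0
eef_pos: [458.4, 6.8, 149.1]
eef_rot: [-1.574, -0.0, -1.646]
wrist_force: [-0.1, -0.0, -1.1]
finger_gap: 15.8
```

Call:
play_rows(
  series=[
    [[0, 0.001, 0], 0, 1],
    [[0, 0.002, 0], 0, 1],
    [[0, 0.002, 0], 0, 1],
    [[0, 0.002, 0], 0, 1],
  ],
)

```text
clock: 14.4
eef_pos: [458.4, 6.8, 147.2]
eef_rot: [-1.574, -0.0, -1.646]
wrist_force: [0.4, -0.2, -2.1]
finger_gap: 16.0
```

```bash
python3 - <<'E'
from h import *
s=manip.read_state();print({k:s[k] for k in('clock','eef_pos','eef_rot','wrist_force','finger_gap')}); 
S=manip.camera("side");T=manip.camera("top")
a=[cv2.resize(i[y:y+110,x:x+110,::-1],(390,390),interpolation=cv2.INTER_CUBIC) for i,x,y in((S,275,175),(T,225,185))]
cv2.imwrite("pics/d1.png",cv2.hconcat(a))
E
```

```text
{'clock': 14.4, 'eef_pos': array([458.40119975,   6.81980214, 147.16303368]), 'eef_rot': array([-1.57426925e+00, -1.28933137e-04, -1.64558305e+00]), 'wrist_force': array([ 0.43638322, -0.2122239 , -2.08072223]), 'finger_gap': 16.016468181960533}
```

View pics/d1.png

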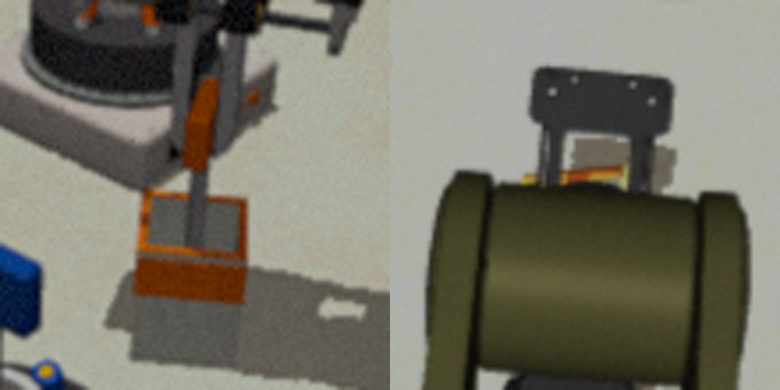

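The shank enters the stand's opening (left crop, about (198,240)). No upward force yet, so I'll feel for the floor.

Call:
play_rows(
  series=[
    [[0, 0.001, 0], 0, 1],
    [[0, 0.0015, 0], 0, 1],
    [[0, 0.002, 0], 0, 1],
    [[0, 0.002, 0], 0, 1],
    [[0, 0.002, 0], 0, 1],
  ],
)

```text
clock: 15.0
eef_pos: [458.9, 6.8, 146.8]
eef_rot: [-1.573, -0.0, -1.645]
wrist_force: [-6.1, -0.4, 18.8]
finger_gap: 16.0
```

Floor contact at TCP z ≈ 147, as predicted. I'll relax the push, then open gently.

Call:
play_rows(
  series=[
    [[0, -0.0002, 0], 0, 1],
    [[0, -0.0002, 0], 0, 1],
    [[0, -0.0002, 0], 0, 1],
    [[0, -0.0002, 0], 0, 0.75],
    [[0, -0.0002, 0], 0, 0.7],
    [[0, -0.0002, 0], 0, 0.6],
    [[0, -0.0002, 0], 0, 0.5],
    [[0, -0.0002, 0], 0, 0.3],
    [[0, -0.0002, 0], 0, 0.1],
    [[0, -0.0002, 0], 0, 0],
    [[0, -0.0002, 0], 0, 0],
    [[0, -0.0002, 0], 0, 0],
    [[0, -0.0002, 0], 0, 0],
    [[0, -0.0002, 0], 0, 0],
  ],
  squeeze=10,
)

```text
clock: 16.4
eef_pos: [458.9, 6.8, 147.1]
eef_rot: [-1.573, -0.0, -1.646]
wrist_force: [0.0, -0.1, 0.5]
finger_gap: 93.2
```

Call:
play_rows(
  series=[
    [[0, -0.01, 0], 0, 0],
    [[0, -0.03, 0], 0, 0],
    [[0, -0.055, 0], 0, 0],
    [[0, -0.08, 0], 0, 0],
    [[0, -0.11, 0], 0, 0],
    [[0, -0.14, 0], 0, 0],
    [[0, -0.16, 0], 0, 0],
    [[-0.02, -0.17, 0], 0, 0],
    [[-0.06, -0.17, 0], 0, 0],
    [[-0.1, -0.17, 0], 0, 0],
    [[-0.14, -0.17, 0], 0, 0],
    [[-0.17, -0.17, 0], 0, 0],
    [[-0.19, -0.17, 0], 0, 0],
    [[-0.19, -0.17, 0], 0, 0],
    [[-0.19, -0.17, 0], 0, 0],
    [[-0.19, -0.17, 0], 0, 0],
    [[-0.19, -0.17, 0], 0, 0],
  ],
)

```text
clock: 18.1
eef_pos: [473.4, 195.4, 317.3]
eef_rot: [-1.572, -0.0, -1.647]
wrist_force: [0.7, -0.3, -0.8]
finger_gap: 93.8
```

```bash
python3 - <<'E'
from h import *
s=manip.read_state();print({k:s[k] for k in('clock','eef_pos','wrist_force','finger_gap')}); 
S=manip.camera("side");T=manip.camera("top")
a=[cv2.resize(i[y:y+110,x:x+110,::-1],(390,390),interpolation=cv2.INTER_CUBIC) for i,x,y in((S,275,175),(T,225,185))]
cv2.imwrite("pics/d2.png",cv2.hconcat(a))
E
```

```text
{'clock': 18.1, 'eef_pos': array([473.41782428, 195.36787757, 317.32501174]), 'wrist_force': array([ 0.6775129 , -0.28229599, -0.76266893]), 'finger_gap': 93.79794723779399}
```

View pics/d2.png

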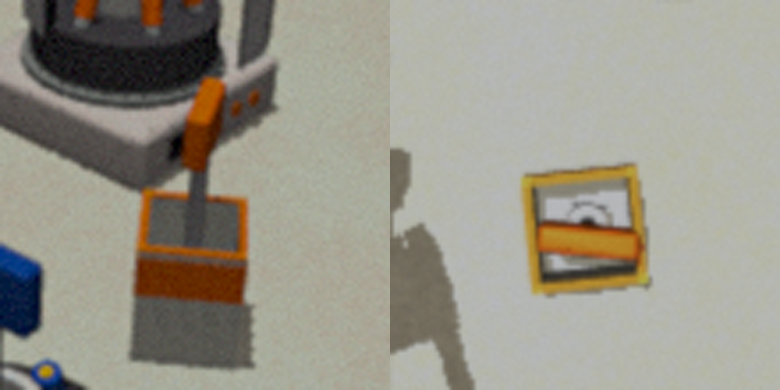

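The key stands upright and centred in the orange stand. In the top view its handle runs from about (540,240) to (640,243), which matches the tool yaw, so it did not slip in the grip.

```bash
python3 - <<'E'
from cell import manip
print(manip.sign_off())
E
```

```text
the job is handed in; nothing more can be done
None
```

The orange key turned the nut clockwise and now stands in the orange stand. I handed the job in at about 18 s of the 48 s allowed.

- **Nut:** I gripped the handle across its flats and turned it 68° clockwise with the key still seated. Allowing for the socket's play, I estimate the nut at about 60° ± 8°. I did not see the nut directly, and the wrist's twisting moment was too small and noisy to confirm it. The handle's direction at the end matched the tool's, so it did not slip in the grip.
- **Lift and placing:** I backed the key off 3.4° within the play, then lifted it 115 mm clear of the bore. I lowered it until it touched the stand's floor at the expected height (up to 19 N read at the wrist), relaxed the push and let go.
- **Last checks:** The final pictures show the key upright near the middle of the orange stand. The gripper was open and about 190 mm to the side, with about 1 N at the wrist. The blue key was not approached while the arm was working. After letting go, the arm moved off to that side at about 317 mm height, above it. I did not take a last measurement of the blue key.

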